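Hang the tea basket and hold the drain slide open

TASK

Hang the tea basket by its handle on the pair of hooks over the drip tray, on both hooks, and let go of it. Then pull the tray's sprung drain slide out until the white line on its knob is level with the red mark, and finish while still holding it there with the fingers, because it springs shut when let go. Leave the jar, the cup and the tea tin where they stand.

Things in the scene. Friction and masses are not known exactly. Their poses are not given: they have to be found in the camera images.
- basket_handle (a point): Centre of the loose tea basket's grip bar (level, dark wood, 150 mm long along y, 14 x 14 mm section), 143 mm above the basket's underside. Rigid uprights 8 mm thick at y = -71 and +71 mm leave an opening under the bar 134 mm wide and 81 mm high. z up. Same when turned by half a turn.
- basket: The loose tea basket, standing upright at the start: bamboo-coloured open box 90 (x) x 150 (y) x 55 mm high with a fixed wooden arch handle over its length, 150 mm high in all. Origin at the centre of its underside, z up. Mass 0.15 to 0.3 kg.
- hook_mid (a point): Middle between the two hooks, level with the top of their arms, 215 mm above the counter. z up, -x is the hooks' open front (robot side). Arms 8 mm thick run along x at y = -42 and +42 mm, from posts at x = +98 to x = -32, then turn up to tips at x = -48, 18 mm above the arms' top. The bar goes over the tips from the front; resting across both arms its centre is 7 mm above this point.
- station: Fixed drip station with the tray, hooks and guide plate; origin on the counter straight below hook_mid, same axes. Steel tray 190 (x) x 240 (y) mm centred on the origin, rim 40 mm high; olive block 60 mm high at its back (+x). White guide plate 90 (x) mm wide, 24 mm high, reaches from the tray to y = -275 mm, centred at x = -20 mm.
- slide_grip (a point): Point inside the drain slide's knob, an upright black block 36 (x) x 18 (y) x 52 mm high on the white guide plate; 18 mm below its top, 61 mm above the counter, on its centre line. A white line along x across its top marks the middle. Axes as station. A steel bar under 40 mm high joins it to the tray wall, 61 mm from the knob's near face when home.
- slide (a joint): Travel of the drain slide in m: 0 home (shut), where it starts, growing as the knob is pulled away from the tray along the station's -y, at most 0.07. A spring returns it: about 2.4 N at home plus 1.2 N for each 10 mm.
- mark: Red strip 88 (x) x 5 (y) x 1 mm lying across the white guide plate, 25 mm above the counter, its ends showing on both sides of the knob. Origin at its centre, axes as station. It lies 30 to 50 mm out from the knob's home place. The slide is at the mark when slide_grip and this origin have the same y in these axes.
- jar_mid (a point): Bystander: dark clay jar, 92 mm across, 106 mm high; point on its axis 53 mm up.
- cup_mid (a point): Bystander: white tea cup, 68 mm across, 50 mm high; point on its axis 25 mm up.
- tin_mid (a point): Bystander: copper tea tin with a dark lid, 68 mm across, 95 mm high; point on its axis 47 mm up.
Things that resemble listed ones, but are neither listed nor needed, are in the scene too. There is more than one size of the basket; the one meant has the size given above.

How it is judged:
On the way, in this order (a step that is already met when the one before it is completed fails the run):
1. the basket hangs by its handle bar on both hooks and is let go (x of basket_handle in the frame of hook_mid between -0.034 and 0.09 m and y of basket_handle in the frame of hook_mid between -0.034 and 0.034 m and z of basket_handle in the frame of hook_mid between -0.003 and 0.014 m and angle between basket's own z axis and vertical below 0.15 rad and contact force between basket and station above 0.5 N and contact force between each of the arm, the fingers and basket below 0.1 N and linear speed of basket below 0.05 m/s), for 0.3 s.
2. the slide is held at the mark by the fingers (y of slide_grip in the frame of mark between -0.008 and 0.008 m and contact force between the fingers and slide above 2 N and velocity of joint slide between -0.02 and 0.02 m/s), for 0.5 s.
At the end, for the whole second after the job is handed in: The basket hangs upright (within about 9 degrees), at rest and untouched by the robot, its bar across both hook arms, centred within 34 mm sideways; the slide's white line is within 8 mm of the middle of the red mark, at rest, and the fingers press on the slide with over 2 N (all of step 1 and all of step 2); the arm keeps its last pose, push and grip.
It fails at once if the jar is pushed more than 30 mm or tipped over (distance of jar_mid from where it was at the start of the episode above 0.03 m or angle between jar_mid's own z axis and vertical above 0.5 rad).
It fails at once if the cup is pushed more than 30 mm or tipped over (distance of cup_mid from where it was at the start of the episode above 0.03 m or angle between cup_mid's own z axis and vertical above 0.5 rad).
It fails at once if the tea tin is pushed more than 30 mm or tipped over (distance of tin_mid from where it was at the start of the episode above 0.03 m or angle between tin_mid's own z axis and vertical above 0.5 rad).
It also fails if it takes over 54 s, if anything falls off the work surface, if the arm or the gripper's body presses on something with over 40 N, if the wrist force passes 120 N, or if a joint passes its speed limit or range.

ROBOT

A 7-joint arm with a two-finger parallel gripper is mounted at the origin on the work surface. World frame = base frame: x ahead of the robot, y to its left, z up, the work surface at z = 0. Lengths are in m, angles in rad, forces in N, time in s.
With the tool pointing down it reaches from about 0.4 to 0.85 m from the base axis. Payload 4.5 kg.
Tool frame: the origin (TCP) lies midway between the tips of the shut fingers; the grasp point (between the pads) lies 19 mm behind it; z points along the fingers, y is the direction in which the jaws open and shut (so a half turn about z gives the same grasp; the last joint's range is limited). The gripper opens to 88 mm and grips with 3 to 60 N. Pads are 18 mm wide; open, the fingers measure 123 mm over their backs; the gripper's body (75 mm by 187 mm) begins 45 mm behind the grasp point.
Start: joints at [1.27, 0.689, -0.195, 1.565, 0.157, 0.902, -0.215], TCP at [0.205, -0.59, 0.239] pointing down, gripper open.
Joint ranges: [-3.01, 3.01], [-0.46, 2.08], [-1.47, 1.51], [0.13, 2.56], [-1, 4.14], [0.04, 2.09], [-2.66, 2.66]. Speed limits (rad/s): [2.57, 2.57, 3.14, 3.14, 3.14, 3.14, 3.14].

INTERFACE

Orientations are given as a unit quaternion [x, y, z, w].
In Python, from plant import get_state, snapshot, finish_job, find_in gives the robot as it stands.
- The arm moves only by the shell command python3 -m creep 'ROWS' [OPENING] [FORCE]. ROWS is JSON, one flat list of numbers, 6 for each row, row after row: the shift along the tool's x, y, z in mm, then the turn, a rotation vector about the tool's x, y, z in degrees. In form: [tx, ty, tz, wx, wy, wz, tx, ty, tz, wx, wy, wz, ...]. A call has 1 to 5 rows; each row shifts and turns the pose as measured when the row begins, along the tool's axes as they then stand; what a row does not reach is not made up. A row lasts 1/12 s, in which the tool goes at most 41.7 mm and 7.16 degrees, less where a joint would pass 70% of its speed; a pose out of reach is approached as far as the arm can. A call is refused whole if a number of a shift passes 41.7 or a number of a turn 7.16, either way. A call with a gripper value outside its range is refused whole. OPENING is the finger opening in mm, from 0 to 88.1, set as the call begins (- or left out, the last holds). The fingers move at their own pace and stop on an object; FORCE is the grip in N (left out, the last holds). Time passes only in rows, so rows that do not move let the fingers close. It gives the time, the measured TCP pose, the force and the opening at its end, in the units of the state.
- get_state(): the state, without advancing time (a new reading comes with each control period).
- snapshot(name): name is "scene" or "top" or "wrist"; returns a dict with "color" (420x560x3 uint8, red, green, blue), "intrinsics" (3x3 intrinsics, pixels), "extrinsics" (4x4, takes a point from world to camera coordinates). Camera axes: x right, y down, z forward; pixel columns grow to the right and rows downward; lengths in m; the calibration is good to about 2 mm. A picture is of the moment at which its call begins. There is no depth.
- finish_job(): hands the job in, once; it reports no verdict.
Trained networks look in the newest picture that a camera, given by its name, has taken for a name from the list of things; names that differ only in an ending like _2 or _b are one class to them, and where a whole thing is asked for, a point or a joint stands for the part that bears it (a point fixed in the world has none). Each returns a list of dicts, best first, with "score" (0 to 1); they miss things now and then, are a little off and sometimes report something else, mostly with a low value. They report only what shows in the picture. A call takes as long as a camera call. They do not tell look-alikes from the thing itself.
- find_in(thing, camera): "xy" ([column, row] in pixels, amid what is visible of it).
The state is a dict: "clock": time; "q": joint angles; "qd": joint speeds; "joint_torque": joint torques, N m; "tool_pos": TCP position; "eef_rot": TCP orientation; "contact_force": force on the tool from outside, world axes, zero at the start; "moment": the same for the moment, N m; "opening": opening from 0.0 (shut) to 1.0 (fully open).
Only numpy, scipy, OpenCV 4.12 (cv2) and the standard library are available. Lean on these libraries where they do the work, as an engineer would, in place of code of your own. Each camera call takes 0.05 s, during which the arm holds its last target.

## Working session

There is one attempt and no reset: what is moved stays moved. The work goes in short steps, Python scripts to look and compute and a shell command to move; the robot and the scene stay as the last step left them, time stands still between calls to the robot, and variables do not carry over. Pictures are saved under pics/ and viewed, and the job is handed in when it is done.

```bash
ls; mkdir -p pics
cat > h.py <<'E'
import numpy as np, cv2
from plant import get_state, snapshot, finish_job, find_in
from scipy.spatial.transform import Rotation as R
def save(s,name): cv2.imwrite('pics/'+name+'.png',s['color'][:,:,::-1])
def onplane(s,uv,z):
    K=np.array(s['intrinsics']);E=np.array(s['extrinsics']);Rm=E[:3,:3];t=E[:3,3]
    c=-Rm.T@t; d=Rm.T@np.linalg.inv(K)@np.array([uv[0],uv[1],1.]); return c+d*(z-c[2])/d[2]
def proj(s,p):
    K=np.array(s['intrinsics']);E=np.array(s['extrinsics']);q=K@(E[:3,:3]@np.asarray(p)+E[:3,3]);return q[:2]/q[2]
E
python3 - <<'E'
from h import *
np.set_printoptions(precision=3,suppress=True)
st=get_state();print({k:np.round(v,3).tolist() for k,v in st.items()})
for n in['scene','top','wrist']:
    s=snapshot(n);save(s,n+'0');np.savez('pics/%s0.npz'%n,**s)
    E=np.array(s['extrinsics']);print(n,-E[:3,:3].T@E[:3,3],s['intrinsics'][0])
    if n!='wrist':
        for t in['basket_handle','basket','hook_mid','station','slide_grip','mark','jar_mid','cup_mid','tin_mid']:
            print(t,[(np.round(d['xy'],0).tolist(),round(d['score'],2)) for d in find_in(t,n)][:4])
E
```

```text
pics
{'clock': 0.0, 'q': [1.27, 0.69, -0.194, 1.566, 0.157, 0.903, -0.215], 'qd': [-0.001, -0.002, 0.001, -0.0, -0.0, -0.002, -0.0], 'joint_torque': [-0.0, -52.756, -1.267, -15.343, -0.053, 0.007, 0.0], 'tool_pos': [0.205, -0.59, 0.238], 'eef_rot': [0.986, 0.167, -0.0, -0.001], 'contact_force': [0.308, -0.134, -0.499], 'moment': [-0.01, -0.034, -0.084], 'opening': 0.999}
scene [ 1.201 -0.098  0.714] [415.117   0.    279.257]
basket_handle [([380.0, 221.0], 0.75), ([332.0, 162.0], 0.72)]
basket [([378.0, 218.0], 0.75), ([330.0, 164.0], 0.72), ([172.0, 259.0], 0.71)]
hook_mid [([204.0, 269.0], 0.59)]
station [([206.0, 269.0], 0.83)]
slide_grip [([173.0, 258.0], 0.97)]
mark []
jar_mid [([401.0, 292.0], 0.68)]
cup_mid [([324.0, 342.0], 0.87)]
tin_mid [([210.0, 349.0], 0.96)]
top [0.354 0.037 1.053] [458.504   0.    277.653]
basket_handle [([152.0, 220.0], 0.97), ([172.0, 337.0], 0.81)]
basket [([153.0, 221.0], 0.8), ([174.0, 334.0], 0.77)]
hook_mid [([343.0, 211.0], 0.94), ([365.0, 221.0], 0.54)]
station [([345.0, 208.0], 0.68)]
slide_grip [([367.0, 215.0], 0.58)]
mark [([424.0, 231.0], 0.47)]
jar_mid [([366.0, 218.0], 0.61), ([179.0, 119.0], 0.6)]
cup_mid [([254.0, 101.0], 0.68)]
tin_mid [([340.0, 104.0], 0.6)]
wrist [ 0.27  -0.567  0.385] [291.521   0.    277.933]
```

View pics/top0.png

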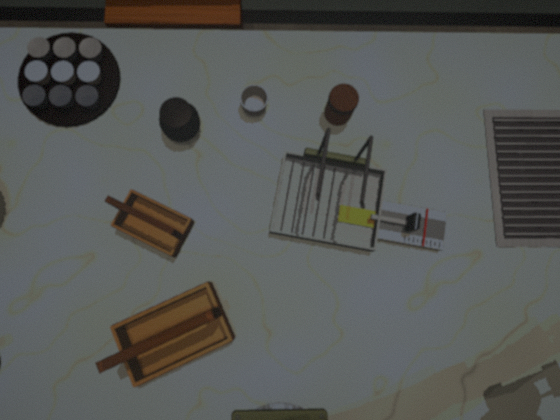

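View pics/scene0.png

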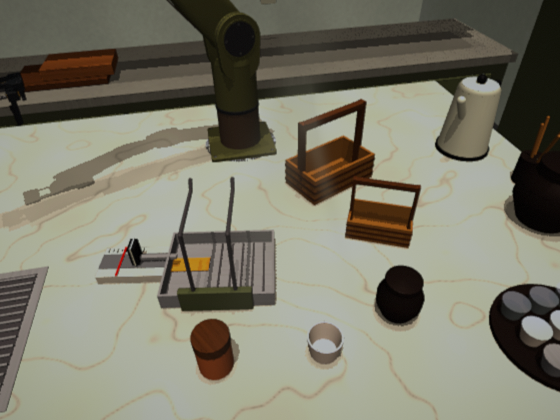

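View pics/wrist0.png

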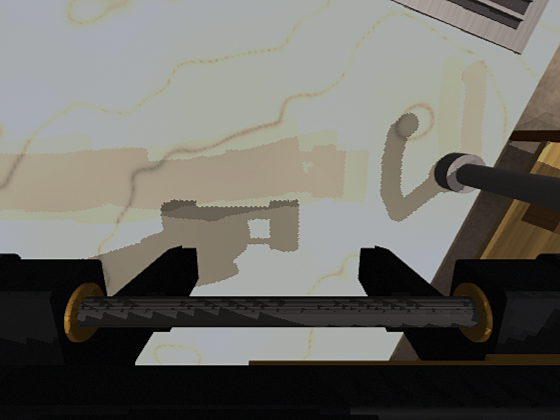

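Run:
```python
from h import *
s=dict(np.load('pics/top0.npz'))
c=s['color'][:,:,::-1]
def crop(c,x0,y0,x1,y1,k,n):
    im=cv2.resize(c[y0:y1,x0:x1],None,fx=k,fy=k,interpolation=cv2.INTER_CUBIC)
    im=np.clip(im.astype(float)*1.6,0,255).astype(np.uint8)
    for x in range((x0//20+1)*20,x1,20): cv2.line(im,((x-x0)*k,0),((x-x0)*k,6),(0,0,255),1);cv2.putText(im,str(x),((x-x0)*k-8,16),0,.35,(0,0,255))
    for y in range((y0//20+1)*20,y1,20): cv2.line(im,(0,(y-y0)*k),(6,(y-y0)*k),(0,0,255),1);cv2.putText(im,str(y),(8,(y-y0)*k+4),0,.35,(0,0,255))
    cv2.imwrite('pics/'+n+'.png',im)
crop(c,260,120,450,255,4,'topst'); crop(c,90,180,245,270,5,'topb1')
s2=dict(np.load('pics/scene0.npz'));crop(s2['color'][:,:,::-1],90,170,290,315,4,'scst')
crop(s2['color'][:,:,::-1],280,95,430,250,4,'scb')
a=[(132,191),(193,219),(175,256),(112,227)]
b=[(210,283),(233,340),(136,385),(113,327)]
for z in(.055,.08):
  for q in(a,b):
    P=np.array([onplane(s,p,z) for p in q]);print(z,P.round(3).tolist(),[np.linalg.norm(P[i]-P[(i+1)%4]).round(3) for i in range(4)])
```

```text
0.055 [[0.572, 0.322, 0.055], [0.509, 0.187, 0.055], [0.429, 0.223, 0.055], [0.492, 0.361, 0.055]] [np.float64(0.149), np.float64(0.088), np.float64(0.152), np.float64(0.089)]
0.055 [[0.371, 0.147, 0.055], [0.253, 0.097, 0.055], [0.166, 0.294, 0.055], [0.282, 0.347, 0.055]] [np.float64(0.128), np.float64(0.215), np.float64(0.127), np.float64(0.219)]
0.08 [[0.567, 0.315, 0.08], [0.505, 0.183, 0.08], [0.427, 0.219, 0.08], [0.489, 0.353, 0.08]] [np.float64(0.145), np.float64(0.086), np.float64(0.148), np.float64(0.087)]
0.08 [[0.37, 0.144, 0.08], [0.255, 0.096, 0.08], [0.171, 0.288, 0.08], [0.284, 0.339, 0.08]] [np.float64(0.125), np.float64(0.21), np.float64(0.124), np.float64(0.213)]
```

View pics/topst.png

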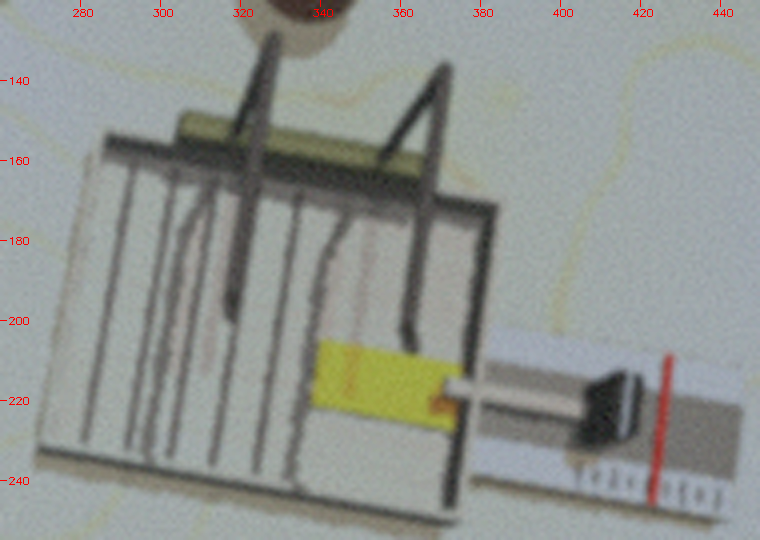

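View pics/topb1.png

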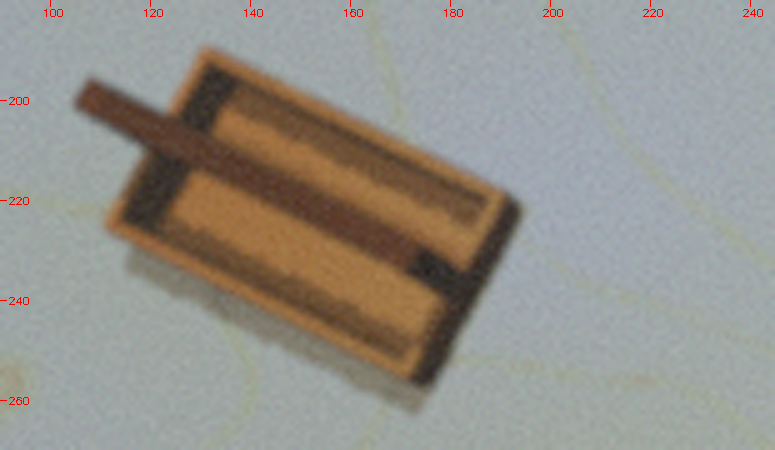

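View pics/scst.png

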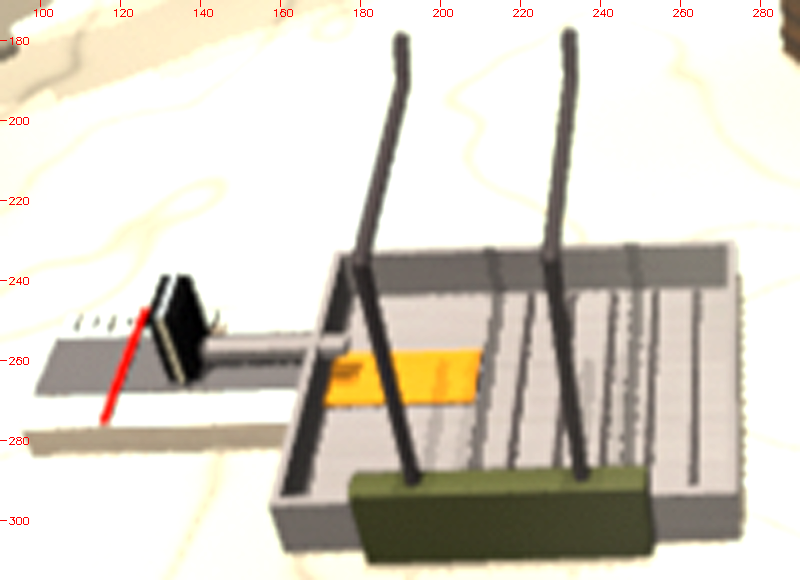

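View pics/scb.png

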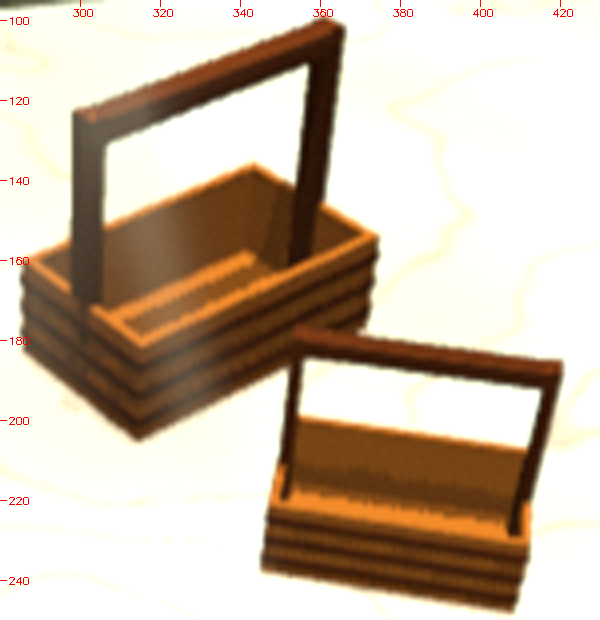

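```bash
cat > fit.py <<'E'
from h import *
from scipy.optimize import least_squares
np.set_printoptions(precision=4,suppress=True)
T=dict(np.load('pics/top0.npz'));S=dict(np.load('pics/scene0.npz'))
def fit(obs,x0,name):
    def tr(p,P): c,s=np.cos(p[2]),np.sin(p[2]);return np.array([p[0]+c*P[0]-s*P[1],p[1]+s*P[0]+c*P[1],P[2]])
    f=lambda p:np.concatenate([proj(i,tr(p,P))-uv for i,P,uv in obs])
    r=least_squares(f,x0,loss='soft_l1',f_scale=1.5);print(name,r.x,'yaw deg',np.degrees(r.x[2]));print(f(r.x).reshape(-1,2).round(1).tolist());return r.x,tr
st=[(T,(.095,.12,.04),(286.3,153.8)),(T,(.095,-.12,.04),(384.3,171.3)),(T,(-.095,.12,.04),(270,231.7)),(T,(-.095,-.12,.04),(372,248)),
(T,(.098,.042,.215),(328,129.5)),(T,(.098,-.042,.215),(371.5,137.5)),(T,(-.048,.042,.233),(318,199)),(T,(-.048,-.042,.233),(362.5,206)),
(S,(-.048,-.042,.233),(190,178.5)),(S,(-.048,.042,.233),(232,178)),(S,(.098,-.042,.215),(180,235)),(S,(.098,.042,.215),(227,235)),
(S,(.095,-.12,.04),(158.5,297)),(S,(.095,.12,.04),(275,293))]
p,tr=fit(st,[.5,-.1,-.15],'station')
ba=[(T,(.045,.075,.055),(131.5,190)),(T,(.045,-.075,.055),(194,220)),(T,(-.045,-.075,.055),(173.5,256.5)),(T,(-.045,.075,.055),(111.5,226)),
(T,(0,.075,.15),(107,198.5)),(S,(0,-.075,.15),(353.5,177)),(S,(0,.075,.15),(420,186))]
b,_=fit(ba,[.5,.27,-.4],'basket')
c,s=np.cos(p[2]),np.sin(p[2]);M=np.array([[c,s],[-s,c]])
loc=lambda q:M@(q[:2]-p[:2])
for nm,im,uv,z in[('knobline T',T,(260+624/4,120+405/4),.079),('mark T',T,(260+661/4,120+430/4),.026),('knob S',S,(90+153/4,170+325/4),.079),('mark S',S,(90+126/4,170+367/4),.026)]:
    q=onplane(im,uv,z);print(nm,q,'local',loc(q))
E
python3 fit.py
```

```text
station [ 0.5576 -0.1158 -0.1791] yaw deg -10.261685074593732
[[-2.5, -4.2], [2.1, -3.6], [-0.5, -1.4], [3.7, 1.0], [0.2, -1.8], [-0.4, -2.2], [-0.3, -0.0], [0.4, 0.9], [0.0, -2.0], [0.2, -2.7], [-0.1, -1.4], [0.7, -2.8], [-1.5, -0.8], [-0.0, -0.4]]
basket [ 0.5018  0.2756 -0.4603] yaw deg -26.373610955182716
[[0.2, -0.5], [-1.7, -0.8], [-0.8, -0.2], [-0.2, -0.2], [0.2, 0.5], [-1.8, -0.4], [-0.8, -0.4]]
knobline T [ 0.499  -0.2982  0.079 ] local [-0.0252 -0.19  ]
mark T [ 0.4924 -0.3369  0.026 ] local [-0.0248 -0.2292]
knob S [ 0.5265 -0.305   0.079 ] local [ 0.0031 -0.1918]
mark S [ 0.501  -0.3349  0.026 ] local [-0.0166 -0.2257]
```

```bash
cat > to.py <<'E'
import sys
from h import *
# usage: x y z yawOfToolY_deg n
x,y,z,ya=map(float,sys.argv[1:5]);n=int(sys.argv[5]) if len(sys.argv)>5 else 0
st=get_state();p=np.array(st['tool_pos']);r=R.from_quat(st['eef_rot'])
yv=np.array([np.cos(np.radians(ya)),np.sin(np.radians(ya)),0]);zv=np.array([0,0,-1.]);tgt=R.from_matrix(np.c_[np.cross(yv,zv),yv,zv])
rv=(r.inv()*tgt).as_rotvec();d=np.array([x,y,z])-p
if n==0:n=int(max(np.ceil(np.linalg.norm(d)*1000/38),np.ceil(np.degrees(np.linalg.norm(rv))/6.5),1))
print('t',st['clock'],'pos',p.round(4),'F',np.round(st['contact_force'],1),'op',round(st['opening'],3),'dist',d.round(3),'rot',np.degrees(rv).round(1),'n',n)
out=[]
for i in range(n):
    ri=r*R.from_rotvec(rv*i/n); out.append((ri.inv().apply(d/n)*1000).round(1).tolist()+np.degrees(rv/n).round(1).tolist())
for o in out[:5]:print(o)
E
python3 to.py .42 -.35 .36 -62
```

```text
t 1.05 pos [ 0.2054 -0.5903  0.2388] F [-0.8  0.6 -0.3] op 1.0 dist [0.215 0.24  0.121] rot [ 0.  -0.  -8.8] n 10
[28.2, -15.6, -12.1, 0.0, -0.0, -0.9]
[28.4, -15.2, -12.1, 0.0, -0.0, -0.9]
[28.6, -14.8, -12.1, 0.0, -0.0, -0.9]
[28.9, -14.3, -12.1, 0.0, -0.0, -0.9]
[29.1, -13.9, -12.1, 0.0, -0.0, -0.9]
```

```bash
python3 -m creep '[28,-15,-15,0,0,-1,28,-15,-15,0,0,-1,28,-15,-15,0,0,-1,29,-14,-15,0,0,-1,29,-14,-15,0,0,-1]' 88 30; python3 to.py .42 -.35 .36 -62
```

```text
clock: 1.47
tool_pos: [0.3056, -0.4726, 0.3113]
eef_rot: [0.979, 0.202, -0.004, -0.002]
contact_force: [0.8, -0.4, 0.9]
opening: 1.001
t 1.4667 pos [ 0.3056 -0.4726  0.3113] F [ 0.8 -0.4  0.9] op 1.001 dist [0.114 0.123 0.049] rot [-0.3  0.4 -4.7] n 5
[30.6, -13.5, -9.9, -0.1, 0.1, -0.9]
[30.9, -13.0, -9.9, -0.1, 0.1, -0.9]
[31.1, -12.5, -9.8, -0.1, 0.1, -0.9]
[31.3, -12.0, -9.8, -0.1, 0.1, -0.9]
[31.5, -11.4, -9.8, -0.1, 0.1, -0.9]
```

Good response.

```bash
python3 -m creep '[31,-13,-10,0,0,-1,31,-13,-10,0,0,-1,31,-12,-10,0,0,-1,31,-12,-10,0,0,-1,31,-11,-10,0,0,-1]' >/dev/null; python3 to.py .48 0 .35 -45
```

```text
t 1.8833 pos [ 0.4243 -0.3452  0.3651] F [0.4 0.8 0.7] op 0.999 dist [ 0.056  0.345 -0.015] rot [ -0.2   0.4 -16.5] n 10
[21.4, -27.7, 1.4, -0.0, 0.0, -1.7]
[22.2, -27.0, 1.4, -0.0, 0.0, -1.7]
[22.9, -26.4, 1.4, -0.0, 0.0, -1.7]
[23.7, -25.7, 1.4, -0.0, 0.0, -1.7]
[24.4, -25.0, 1.5, -0.0, 0.0, -1.7]
```

```bash
python3 to.py .502 .276 .26 -26.4 14
```

```text
t 1.8833 pos [ 0.4243 -0.3452  0.3651] F [0.4 0.8 0.7] op 0.999 dist [ 0.078  0.621 -0.105] rot [ -0.2   0.3 -35.1] n 14
[26.1, -36.3, 7.4, -0.0, 0.0, -2.5]
[27.7, -35.2, 7.4, -0.0, 0.0, -2.5]
[29.2, -33.9, 7.4, -0.0, 0.0, -2.5]
[30.6, -32.6, 7.4, -0.0, 0.0, -2.5]
[32.0, -31.2, 7.4, -0.0, 0.0, -2.5]
```

```bash
python3 -m creep '[21,-28,1,0,0,-2,22,-27,1,0,0,-2,23,-26,1,0,0,-2,24,-25,1,0,0,-2,25,-25,1,0,0,-2]' >/dev/null; python3 to.py .49 .05 .34 -40
```

```text
t 2.3 pos [ 0.4571 -0.166   0.3627] F [0.5 1.  0.8] op 1.001 dist [ 0.033  0.216 -0.023] rot [  0.4   0.1 -11. ] n 6
[26.9, -24.6, 3.6, 0.1, 0.0, -1.8]
[27.7, -23.7, 3.6, 0.1, 0.0, -1.8]
[28.4, -22.8, 3.7, 0.1, 0.0, -1.8]
[29.1, -21.9, 3.7, 0.1, 0.0, -1.8]
[29.8, -20.9, 3.7, 0.1, 0.0, -1.8]
```

```bash
python3 -m creep '[27,-25,3,0,0,-2,28,-24,3,0,0,-2,28,-23,3,0,0,-2,29,-22,3,0,0,-2,30,-21,3,0,0,-2]' >/dev/null; python3 to.py .502 .276 .24 -26.4
```

```text
t 2.7167 pos [0.4823 0.0233 0.3479] F [ 0.5 -0.5 -0.2] op 0.998 dist [ 0.02   0.253 -0.108] rot [  0.7   0.1 -14.2] n 8
[25.6, -18.9, 13.3, 0.1, 0.0, -1.8]
[26.1, -18.0, 13.3, 0.1, 0.0, -1.8]
[26.7, -17.2, 13.3, 0.1, 0.0, -1.8]
[27.2, -16.3, 13.4, 0.1, 0.0, -1.8]
[27.7, -15.5, 13.4, 0.1, 0.0, -1.8]
```

```bash
python3 -m creep '[26,-19,13,0,0,-2,26,-18,13,0,0,-2,27,-17,13,0,0,-2,27,-16,13,0,0,-2,28,-15,13,0,0,-2]' >/dev/null; python3 to.py .502 .276 .24 -26.4
```

```text
t 3.1333 pos [0.4961 0.1916 0.2828] F [ 0.6 -0.4  0.8] op 0.998 dist [ 0.006  0.084 -0.043] rot [ 1.1 -0.2 -3.7] n 3
[25.3, -12.7, 14.2, 0.4, -0.1, -1.2]
[25.6, -12.0, 14.2, 0.4, -0.1, -1.2]
[25.8, -11.4, 14.2, 0.4, -0.1, -1.2]
```

```bash
python3 -m creep '[25,-12,14,0.4,0,-1,25,-12,14,0.4,0,-1,22,-10,12,0.4,0,-1,0,0,0,0,0,0]' >/dev/null; python3 to.py .502 .276 .125 -26.4
python3 - <<'E'
from h import *
for n in('wrist','top'):
    s=snapshot(n);save(s,n+'1');np.savez('pics/%s1.npz'%n,**s)
E
```

```text
t 3.4667 pos [0.4992 0.2834 0.2391] F [-0.5  1.3  1.6] op 0.996 dist [ 0.003 -0.007 -0.114] rot [-0.4 -0.4  0.2] n 4
[-1.6, 1.7, 28.5, -0.1, -0.1, 0.0]
[-1.5, 1.6, 28.5, -0.1, -0.1, 0.0]
[-1.5, 1.6, 28.5, -0.1, -0.1, 0.0]
[-1.4, 1.5, 28.5, -0.1, -0.1, 0.0]
```

View pics/wrist1.png

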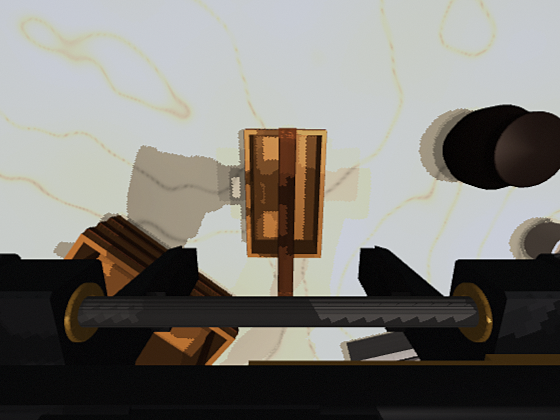

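View pics/top1.png

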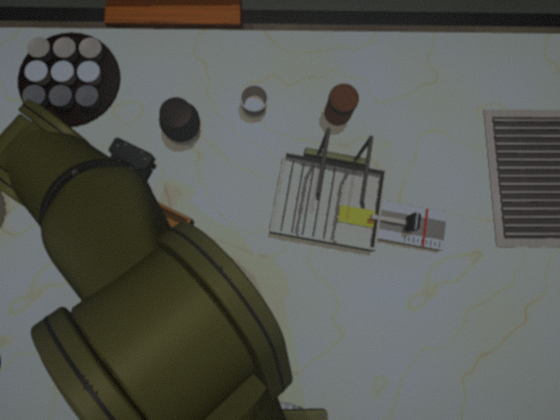

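```bash
python3 - <<'E'
from h import *
s=dict(np.load('pics/wrist1.npz'))
b=np.array([.5018,.2756]);a=-.4603
u=np.array([-np.sin(a),np.cos(a)])
for k in(-.075,0,.075): print(k,proj(s,[*(b+u*k),.15]).round(1))
for uv in[(288,128),(287,290)]:print(onplane(s,uv,.15).round(4))
for uv in[(246,130),(328,130),(323,257),(247,257)]:print(onplane(s,uv,.055).round(4))
E
python3 to.py .5 .275 .125 -26.4
```

```text
-0.075 [284.2 304.3]
0 [285.  225.9]
0.075 [285.8 134. ]
[0.5386 0.3461 0.15  ]
[0.4771 0.2204 0.15  ]
[0.4999 0.3654 0.055 ]
[0.5801 0.3259 0.055 ]
[0.5147 0.1918 0.055 ]
[0.4312 0.2327 0.055 ]
t 3.5667 pos [0.5003 0.2786 0.2406] F [-0.2 -0.3  0.4] op 1.001 dist [-0.    -0.004 -0.116] rot [-0.2 -0.3 -0.1] n 4
[-1.0, 0.4, 28.9, -0.1, -0.1, -0.0]
[-1.0, 0.4, 28.9, -0.1, -0.1, -0.0]
[-0.9, 0.4, 28.9, -0.1, -0.1, -0.0]
[-0.9, 0.4, 28.9, -0.1, -0.1, -0.0]
```

```bash
python3 -m creep '[0,1,28,0,0,0,0,1,28,0,0,0,0,1,28,0,0,0,0,0,28,0,0,0,0,0,0,0,0,0]'; python3 to.py .504 .277 .126 -26.4
```

```text
clock: 3.98
tool_pos: [0.5098, 0.2707, 0.131]
eef_rot: [0.854, 0.521, 0.007, 0.001]
contact_force: [-0.7, 0.2, 0.2]
opening: 0.998
t 3.9833 pos [0.5098 0.2707 0.131 ] F [-0.7  0.2  0.2] op 0.998 dist [-0.006  0.006 -0.005] rot [ 0.5 -0.6 -0.8] n 1
[2.9, -8.1, 5.0, 0.5, -0.6, -0.8]
```

```bash
python3 -m creep '[2,-7,5,0.5,-0.6,-0.8,0,0,0,0,0,0]'>/dev/null;python3 to.py .504 .277 .126 -26.4;  python3 -m creep '[0,0,0,0,0,0,0,0,0,0,0,0,0,0,0,0,0,0,0,0,0,0,0,0,0,0,0,0,0,0]' 0 35; python3 -m creep '[0,0,0,0,0,0,0,0,0,0,0,0,0,0,0,0,0,0,0,0,0,0,0,0,0,0,0,0,0,0]'
```

```text
t 4.15 pos [0.5055 0.273  0.1274] F [-1.1  0.   0.3] op 1.0 dist [-0.001  0.004 -0.001] rot [ 0.   0.1 -0.2] n 1
[2.9, -3.1, 1.4, 0.0, 0.1, -0.2]
clock: 4.57
tool_pos: [0.5089, 0.2742, 0.1338]
eef_rot: [0.851, 0.525, 0.004, 0.001]
contact_force: [-0.2, 0.3, 0.3]
opening: 0.641
clock: 4.98
tool_pos: [0.5091, 0.2747, 0.1348]
eef_rot: [0.851, 0.525, 0.005, 0.001]
contact_force: [-1.0, 0.8, 0.6]
opening: 0.265
```

```bash
python3 -m creep '[1,-2,7,0,0,0,0,0,5,0,0,0,0,0,1,0,0,0,0,0,1,0,0,0,0,0,1,0,0,0]' 0 35; python3 -m creep '[0,0,0,0,0,0,0,0,0,0,0,0]'
```

```text
clock: 5.4
tool_pos: [0.5041, 0.2793, 0.1243]
eef_rot: [0.85, 0.526, 0.005, 0.001]
contact_force: [-3.6, -3.2, 14.2]
opening: 0.151
clock: 5.57
tool_pos: [0.5041, 0.2793, 0.1244]
eef_rot: [0.85, 0.527, 0.005, 0.001]
contact_force: [-1.7, -0.4, 4.4]
opening: 0.152
```

```bash
python3 -m creep '[0,0,-15,0,0,0,0,0,-30,0,0,0,0,0,-30,0,0,0,0,0,-30,0,0,0,0,0,-22,0,0,0]'; python3 to.py .445 -.096 .245 -10.3
```

```text
clock: 5.98
tool_pos: [0.4977, 0.2751, 0.2448]
eef_rot: [0.85, 0.527, -0.007, 0.001]
contact_force: [0.2, 0.3, -3.1]
opening: 0.151
t 5.9833 pos [0.4977 0.2751 0.2448] F [ 0.2  0.3 -3.1] op 0.151 dist [-0.053 -0.371  0.   ] rot [ -0.4   0.7 -16. ] n 10
[-35.6, 11.7, 0.4, -0.0, 0.1, -1.6]
[-35.9, 10.7, 0.3, -0.0, 0.1, -1.6]
[-36.2, 9.7, 0.3, -0.0, 0.1, -1.6]
[-36.5, 8.7, 0.3, -0.0, 0.1, -1.6]
[-36.7, 7.7, 0.2, -0.0, 0.1, -1.6]
```

```bash
python3 -m creep '[-26,8,0,0,0,-2,-26,7,0,0,0,-2,-26,7,0,0,0,-2,-26,6,0,0,0,-2,-26,5,0,0,0,-2]'; python3 to.py .445 -.096 .25 -10.3
```

```text
clock: 6.4
tool_pos: [0.4795, 0.1485, 0.2466]
eef_rot: [0.795, 0.607, -0.001, -0.003]
contact_force: [0.9, 0.6, -3.3]
opening: 0.151
t 6.4 pos [0.4795 0.1485 0.2466] F [ 0.9  0.6 -3.3] op 0.151 dist [-0.034 -0.244  0.003] rot [-0.3 -0.1 -4.9] n 7
[-35.0, 4.4, -0.6, -0.0, -0.0, -0.7]
[-35.0, 4.0, -0.6, -0.0, -0.0, -0.7]
[-35.1, 3.6, -0.5, -0.0, -0.0, -0.7]
[-35.1, 3.1, -0.5, -0.0, -0.0, -0.7]
[-35.2, 2.7, -0.5, -0.0, -0.0, -0.7]
```

```bash
python3 -m creep '[-28,4,0,0,0,-1,-28,3,0,0,0,-1,-28,3,0,0,0,-1,-28,3,0,0,0,-1,-28,3,0,0,0,-1]'; python3 to.py .445 -.096 .25 -10.3
```

```text
clock: 6.82
tool_pos: [0.4588, 0.0014, 0.2414]
eef_rot: [0.765, 0.644, -0.004, -0.005]
contact_force: [0.2, 0.2, -2.0]
opening: 0.152
t 6.8167 pos [0.4588 0.0014 0.2414] F [ 0.2  0.2 -2. ] op 0.152 dist [-0.014 -0.097  0.009] rot [-0.8 -0.   0.5] n 3
[-32.8, 0.9, -2.9, -0.3, -0.0, 0.2]
[-32.8, 1.0, -2.9, -0.3, -0.0, 0.2]
[-32.8, 1.2, -2.9, -0.3, -0.0, 0.2]
```

```bash
python3 -m creep '[-25,1,-4,0,0,0,-25,1,-3,0,0,0,-25,1,-3,0,0,0,-15,1,-2,0,0,0,0,0,0,0,0,0]'; python3 to.py .567 -.1176 .25 -10.3
python3 - <<'E'
from h import *
for n in('wrist','top','scene'):
    s=snapshot(n);save(s,n+'2');np.savez('pics/%s2.npz'%n,**s)
E
```

```text
clock: 7.23
tool_pos: [0.4416, -0.1006, 0.2482]
eef_rot: [0.768, 0.64, -0.01, -0.009]
contact_force: [-0.3, -0.6, -2.2]
opening: 0.151
t 7.2333 pos [ 0.4416 -0.1006  0.2482] F [-0.3 -0.6 -2.2] op 0.151 dist [ 0.125 -0.017  0.002] rot [-1.5  0.3 -0.1] n 4
[1.5, 31.6, -1.3, -0.4, 0.1, -0.0]
[1.4, 31.6, -1.1, -0.4, 0.1, -0.0]
[1.4, 31.6, -0.9, -0.4, 0.1, -0.0]
[1.4, 31.6, -0.7, -0.4, 0.1, -0.0]
```

View pics/wrist2.png

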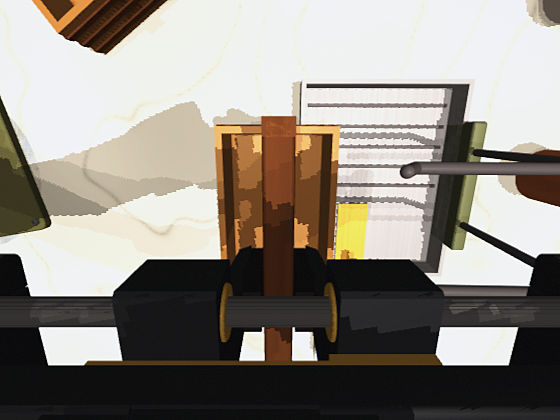

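View pics/scene2.png

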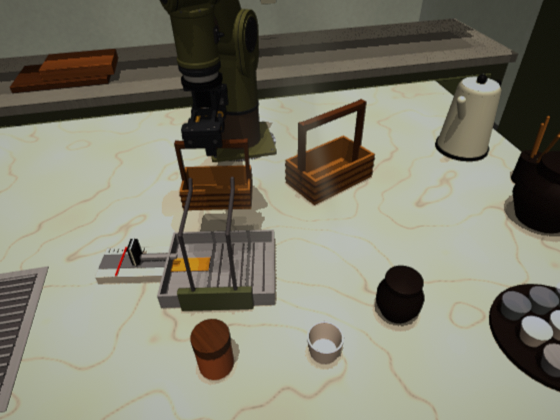

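Run:
```python
from h import *
s=dict(np.load('pics/wrist2.npz'))
print('tip',onplane(s,(406,171),.231).round(4), 'arm',onplane(s,(540,169),.215).round(4))
a=np.radians(-10.26);c,n=np.cos(a),np.sin(a)
def w(x,y):return np.array([.5576+c*x-n*y,-.1158+n*x+c*y])
print('pred',w(-.048,.042),proj(s,[*w(-.048,.042),.231]),w(0,.042))
print('bar end',onplane(s,(278,117),.274).round(4),onplane(s,(278,225),.274).round(4))
p=np.array(get_state()['tool_pos']);print(R.from_quat(get_state()['eef_rot']).as_matrix().round(3),p)
```

```text
tip [ 0.5199 -0.0653  0.231 ] arm [ 0.6041 -0.0812  0.215 ]
pred [ 0.51784838 -0.06592206] [402.2337814  172.86382296] [ 0.56508084 -0.0744716 ]
bar end [ 0.4563 -0.0268  0.274 ] [ 0.4483 -0.0704  0.274 ]
[[ 0.173  0.985 -0.025]
 [ 0.985 -0.173  0.003]
 [-0.001 -0.025 -1.   ]] [ 0.44274082 -0.09557917  0.24858415]
```

```bash
python3 -m creep '[1,25,-1,-0.5,0,0,1,25,0,-0.5,0,0,1,25,0,-0.5,0,0,1,25,0,0,0,0,1,20,0,0,0,0]'; python3 to.py .568 -.114 .203 -10.3
```

```text
clock: 7.8
tool_pos: [0.5613, -0.1001, 0.2461]
eef_rot: [0.761, 0.649, -0.002, -0.003]
contact_force: [-0.4, 0.3, -2.6]
opening: 0.15
t 7.8 pos [ 0.5613 -0.1001  0.2461] F [-0.4  0.3 -2.6] op 0.15 dist [ 0.007 -0.014 -0.043] rot [-0.4 -0.1  1.3] n 2
[-6.3, 4.5, 21.5, -0.2, -0.0, 0.6]
[-6.3, 4.5, 21.5, -0.2, -0.0, 0.6]
```

```bash
python3 -m creep '[-8,4,2,0,0,0.6,-5,4,10,0,0,0.6,0,0,12,0,0,0,0,0,10,0,0,0,0,0,0,0,0,0]'; python3 to.py .568 -.114 .203 -10.3
```

```text
clock: 8.22
tool_pos: [0.5708, -0.1064, 0.2074]
eef_rot: [0.765, 0.644, 0.001, -0.004]
contact_force: [-1.4, -0.3, -2.9]
opening: 0.153
t 8.2167 pos [ 0.5708 -0.1064  0.2074] F [-1.4 -0.3 -2.9] op 0.153 dist [-0.003 -0.008 -0.004] rot [-0.3 -0.4  0.5] n 1
[-8.0, -1.4, 4.4, -0.3, -0.4, 0.5]
```

```bash
python3 -m creep '[-5,-1,2,0,0,0.5,0,0,2,0,0,0,0,0,2,0,0,0,0,0,0,0,0,0]'; python3 to.py .568 -.114 .203 -10.3
python3 - <<'E'
from h import *
for n in('top','scene'):
    s=snapshot(n);save(s,n+'3')
E
```

```text
clock: 8.55
tool_pos: [0.5674, -0.111, 0.2042]
eef_rot: [0.768, 0.641, 0.0, -0.004]
contact_force: [-0.6, -0.7, -2.3]
opening: 0.15
t 8.55 pos [ 0.5674 -0.111   0.2042] F [-0.6 -0.7 -2.3] op 0.15 dist [ 0.001 -0.003 -0.001] rot [-0.3 -0.3  0. ] n 1
[-2.8, 1.1, 1.1, -0.3, -0.3, 0.0]
```

View pics/scene3.png

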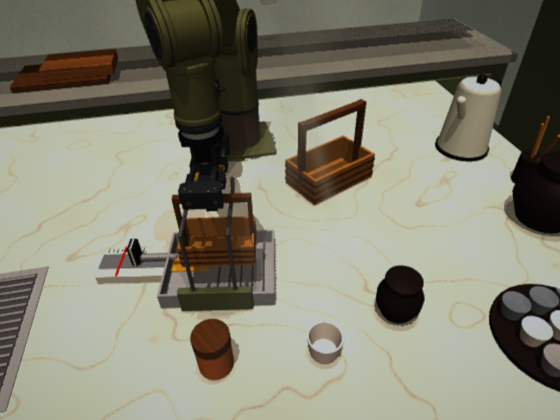

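```bash
python3 -m creep '[-1,0,2,0,0,0,0,0,2,0,0,0,0,0,2,0,0,0,0,0,0,0,0,0]'
```

```text
clock: 8.98
tool_pos: [0.5675, -0.1113, 0.2039]
eef_rot: [0.768, 0.641, 0.001, -0.002]
contact_force: [-0.2, 0.1, -2.5]
opening: 0.156
```

```bash
python3 -m creep '[0,0,5,0,0,0,0,0,4,0,0,0,0,0,0,0,0,0]';python3 -m creep '[0,0,3,0,0,0,0,0,3,0,0,0]'
```

```text
clock: 9.23
tool_pos: [0.5682, -0.1114, 0.2039]
eef_rot: [0.768, 0.64, 0.002, 0.002]
contact_force: [0.8, -0.2, -2.6]
opening: 0.153
clock: 9.4
tool_pos: [0.569, -0.1115, 0.2024]
eef_rot: [0.768, 0.64, 0.002, 0.004]
contact_force: [-12.6, -0.3, 40.1]
opening: 0.155
```

```bash
python3 -m creep '[0,0,0,0,0,0,0,0,0,0,0,0]';python3 -m creep '[0,0,0,0,0,0,0,0,0,0,0,0,0,0,0,0,0,0]' 45 20; python3 to.py .568 -.111 .203 -10.3
```

```text
clock: 9.57
tool_pos: [0.569, -0.1115, 0.2033]
eef_rot: [0.768, 0.64, 0.003, 0.005]
contact_force: [0.3, 0.5, -1.5]
opening: 0.149
clock: 9.82
tool_pos: [0.5691, -0.1117, 0.2015]
eef_rot: [0.768, 0.64, 0.003, 0.004]
contact_force: [0.4, 1.4, -0.3]
opening: 0.352
t 9.8167 pos [ 0.5691 -0.1117  0.2015] F [ 0.4  1.4 -0.3] op 0.352 dist [-0.001  0.001  0.002] rot [ 0.6  0.1 -0.1] n 1
[0.5, -1.2, -1.5, 0.6, 0.1, -0.1]
```

Released. Let the fingers open, then rise straight up.

```bash
python3 -m creep '[0,0,0,0,0,0,0,0,0,0,0,0,0,0,0,0,0,0]'; python3 -m creep '[0,0,-12,0,0,0,0,0,-20,0,0,0,0,0,-25,0,0,0,0,0,-30,0,0,0,0,0,-30,0,0,0]'
python3 - <<'E'
from h import *
for n in('top','scene','wrist'):
    s=snapshot(n);save(s,n+'4');np.savez('pics/%s4.npz'%n,**s)
E
```

```text
clock: 10.07
tool_pos: [0.569, -0.1118, 0.2002]
eef_rot: [0.769, 0.64, 0.002, 0.004]
contact_force: [0.4, -0.1, 0.2]
opening: 0.51
clock: 10.48
tool_pos: [0.5636, -0.1119, 0.3134]
eef_rot: [0.768, 0.64, -0.004, -0.003]
contact_force: [0.4, -0.1, -0.8]
opening: 0.51
```

View pics/scene4.png

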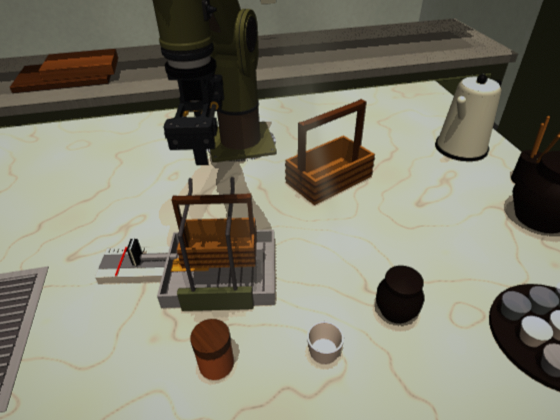

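View pics/wrist4.png

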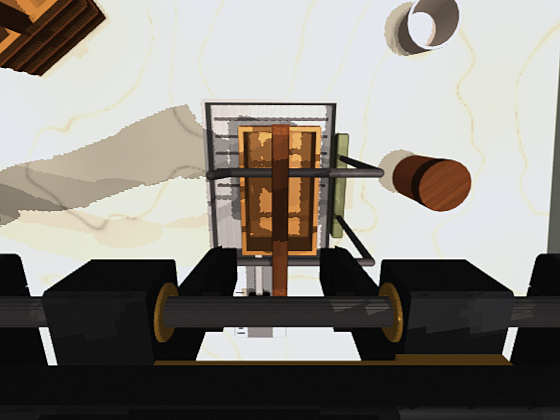

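```bash
python3 - <<'E'
from h import *
s=dict(np.load('pics/wrist4.npz'))
a=np.radians(-10.26);M=np.array([[np.cos(a),np.sin(a)],[-np.sin(a),np.cos(a)]])
for nm,uv,z in[('bar end',(281,124),.229),('bar mid',(281,200),.229),('armL',(281,173),.215)]:
    q=onplane(s,uv,z);print(nm,q.round(4),(M@(q[:2]-[.5576,-.1158])).round(4))
E
python3 to.py .502 -.299 .28 -10.3 7
```

```text
bar end [ 0.5839 -0.0376  0.229 ] [0.0119 0.0817]
bar mid [ 0.5732 -0.0965  0.229 ] [0.0119 0.0218]
armL [ 0.577  -0.0765  0.215 ] [0.0121 0.0422]
t 10.6333 pos [ 0.5656 -0.1118  0.315 ] F [ 0.   0.6 -0.1] op 0.51 dist [-0.064 -0.187 -0.035] rot [-0.1  0.1 -0.1] n 7
[-27.9, -4.1, 5.0, -0.0, 0.0, -0.0]
[-27.9, -4.1, 5.0, -0.0, 0.0, -0.0]
[-27.9, -4.1, 5.0, -0.0, 0.0, -0.0]
[-27.9, -4.1, 5.0, -0.0, 0.0, -0.0]
[-27.9, -4.1, 5.0, -0.0, 0.0, -0.0]
```

```bash
python3 -m creep '[-28,-4,2,0,0,0,-28,-4,2,0,0,0,-28,-4,4,0,0,0,-28,-4,5,0,0,0,-28,-4,6,0,0,0]' 75 40; python3 to.py .502 -.299 .15 -10.3
```

```text
clock: 11.05
tool_pos: [0.5212, -0.2408, 0.2922]
eef_rot: [0.763, 0.647, 0.001, -0.003]
contact_force: [1.3, -0.8, 0.3]
opening: 0.844
t 11.05 pos [ 0.5212 -0.2408  0.2922] F [ 1.3 -0.8  0.3] op 0.844 dist [-0.019 -0.058 -0.142] rot [-0.2 -0.3  0.9] n 5
[-12.3, -1.8, 28.4, -0.0, -0.1, 0.2]
[-12.2, -1.7, 28.4, -0.0, -0.1, 0.2]
[-12.2, -1.7, 28.4, -0.0, -0.1, 0.2]
[-12.2, -1.7, 28.4, -0.0, -0.1, 0.2]
[-12.2, -1.7, 28.4, -0.0, -0.1, 0.2]
```

```bash
python3 -m creep '[-25,-3,5,0,0,0.3,-25,-3,15,0,0,0.3,-10,-1,30,0,0,0.3,0,0,35,0,0,0,0,0,25,0,0,0]'; python3 to.py .502 -.299 .15 -10.3
python3 - <<'E'
from h import *
s=snapshot('wrist');save(s,'wrist5');np.savez('pics/wrist5.npz',**s)
E
```

```text
clock: 11.47
tool_pos: [0.4974, -0.3117, 0.1753]
eef_rot: [0.772, 0.635, -0.002, -0.002]
contact_force: [0.4, -0.1, -0.3]
opening: 0.853
t 11.4667 pos [ 0.4974 -0.3117  0.1753] F [ 0.4 -0.1 -0.3] op 0.853 dist [ 0.005  0.013 -0.025] rot [-0.3  0.1 -0.8] n 1
[13.3, 2.2, 25.2, -0.3, 0.1, -0.8]
```

View pics/wrist5.png

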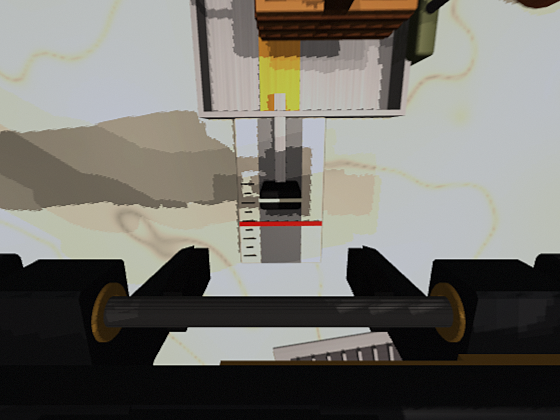

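Run:
```python
from h import *
s=dict(np.load('pics/wrist5.npz'))
a=np.radians(-10.26);M=np.array([[np.cos(a),np.sin(a)],[-np.sin(a),np.cos(a)]])
for nm,uv,z in[('line',(281.5,200.5),.079),('mark',(281.5,223.5),.026),('mL',(240,223.5),.026),('mR',(322,223.5),.026),('tray corner R',(405,115),.04)]:
    q=onplane(s,uv,z);print(nm,q.round(4),(M@(q[:2]-[.5576,-.1158])).round(4))
print(get_state()['tool_pos'])
```

```text
line [ 0.5031 -0.299   0.079 ] [-0.021  -0.1899]
mark [ 0.4965 -0.3356  0.026 ] [-0.021  -0.2271]
mL [ 0.4533 -0.3271  0.026 ] [-0.065  -0.2265]
mR [ 0.5387 -0.3438  0.026 ] [ 0.022  -0.2277]
tray corner R [ 0.6276 -0.2509  0.04  ] [ 0.093  -0.1204]
[ 0.49430653 -0.31087022  0.17077262]
```

```bash
python3 to.py .503 -.299 .042 -10.3; python3 -m creep '[13,6,10,0,0,-0.8,0,0,30,0,0,0,0,0,32,0,0,0,0,0,20,0,0,0]'; python3 to.py .503 -.299 .040 -10.3
```

```text
t 11.5167 pos [ 0.4943 -0.3109  0.1708] F [-2.4 -0.1 -2.7] op 0.853 dist [ 0.009  0.012 -0.129] rot [-0.8 -0.  -0.8] n 4
[3.3, 2.0, 32.2, -0.2, -0.0, -0.2]
[3.3, 1.9, 32.2, -0.2, -0.0, -0.2]
[3.3, 1.8, 32.2, -0.2, -0.0, -0.2]
[3.3, 1.7, 32.2, -0.2, -0.0, -0.2]
clock: 11.85
tool_pos: [0.5012, -0.2983, 0.0755]
eef_rot: [0.768, 0.641, -0.004, -0.006]
contact_force: [0.7, -0.5, -0.2]
opening: 0.848
t 11.85 pos [ 0.5012 -0.2983  0.0755] F [ 0.7 -0.5 -0.2] op 0.848 dist [ 0.002 -0.001 -0.036] rot [-0.8 -0.1 -0. ] n 1
[-0.4, 2.4, 35.5, -0.8, -0.1, -0.0]
```

```bash
python3 -m creep '[0,1,17,-0.4,0,0,0,0,17,-0.4,0,0,0,0,4,0,0,0,0,0,1,0,0,0]'; python3 to.py .503 -.299 .040 -10.3; python3 -m creep '[0,0,1,0,0,0,0,0,1,0,0,0,0,0,1,0,0,0,0,0,1,0,0,0,0,0,1,0,0,0]' 25 40;python3 to.py .503 -.299 .040 -10.3
```

```text
clock: 12.18
tool_pos: [0.4987, -0.295, 0.0301]
eef_rot: [0.767, 0.642, -0.002, -0.006]
contact_force: [0.5, -0.2, -0.2]
opening: 0.852
t 12.1833 pos [ 0.4987 -0.295   0.0301] F [ 0.5 -0.2 -0.2] op 0.852 dist [ 0.004 -0.004  0.01 ] rot [-0.6 -0.3  0.2] n 1
[-3.1, 4.8, -10.0, -0.6, -0.3, 0.2]
clock: 12.6
tool_pos: [0.501, -0.2954, 0.0283]
eef_rot: [0.767, 0.642, -0.0, -0.004]
contact_force: [-0.2, -0.8, 0.7]
opening: 0.5
t 12.6 pos [ 0.501  -0.2954  0.0283] F [-0.2 -0.8  0.7] op 0.5 dist [ 0.002 -0.004  0.012] rot [-0.4 -0.2  0.2] n 1
[-3.1, 2.5, -11.8, -0.4, -0.2, 0.2]
```

```bash
python3 -m creep '[-3,1,-7,0,0,0,-1,0,-3,0,0,0,0,0,0,0,0,0,0,0,0,0,0,0,0,0,0,0,0,0]' 20 40;python3 -m creep '[0,0,0,0,0,0,0,0,0,0,0,0]' 20 45;python3 to.py .4963 -.3356 .040 -10.3
```

```text
clock: 13.02
tool_pos: [0.5014, -0.2985, 0.0364]
eef_rot: [0.767, 0.642, 0.001, -0.005]
contact_force: [1.4, 1.0, -7.3]
opening: 0.406
clock: 13.18
tool_pos: [0.5014, -0.2985, 0.0363]
eef_rot: [0.767, 0.642, 0.002, -0.005]
contact_force: [1.0, 1.7, -7.3]
opening: 0.408
t 13.1833 pos [ 0.5014 -0.2985  0.0363] F [ 1.   1.7 -7.3] op 0.408 dist [-0.005 -0.037  0.004] rot [-0.4 -0.5  0.1] n 1
[-37.4, 1.5, -4.0, -0.4, -0.5, 0.1]
```

```bash
python3 -m creep '[-9,0,1,0,0,0,-9,0,0,0,0,0,-9,0,0,0,0,0,-8,0,0,0,0,0]';python3 to.py .4963 -.3356 .036 -10.3
```

```text
clock: 13.52
tool_pos: [0.4959, -0.3277, 0.0363]
eef_rot: [0.766, 0.643, 0.004, -0.008]
contact_force: [-0.2, 6.7, -2.7]
opening: 0.407
t 13.5167 pos [ 0.4959 -0.3277  0.0363] F [-0.2  6.7 -2.7] op 0.407 dist [ 0.    -0.008 -0.   ] rot [-0.4 -1.   0.4] n 1
[-7.7, 1.7, 0.2, -0.4, -1.0, 0.4]
```

```bash
python3 -m creep '[-7,1,0,0,-0.5,0.2,-2,0,0,0,0,0,-1,0,0,0,0,0]';python3 to.py .4963 -.3356 .036 -10.3;python3 - <<'E'
from h import *
for n in('wrist','scene','top'):
    s=snapshot(n);save(s,n+'6');np.savez('pics/%s6.npz'%n,**s)
E
```

```text
clock: 13.77
tool_pos: [0.4946, -0.335, 0.0364]
eef_rot: [0.767, 0.642, 0.003, -0.009]
contact_force: [1.5, 6.5, -5.6]
opening: 0.398
t 13.7667 pos [ 0.4946 -0.335   0.0364] F [ 1.5  6.5 -5.6] op 0.398 dist [ 0.002 -0.001 -0.   ] rot [-0.5 -0.9  0.2] n 1
[-0.3, 1.8, 0.4, -0.5, -0.9, 0.2]
```

View pics/wrist6.png

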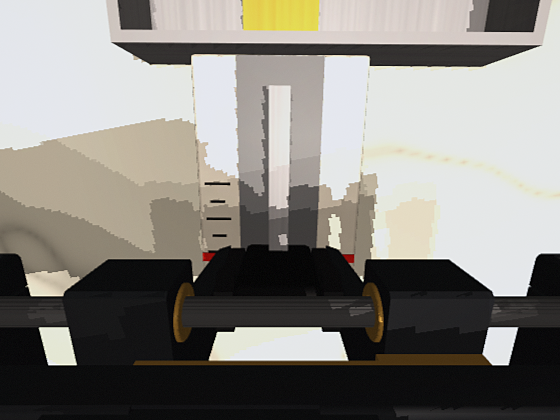

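View pics/scene6.png

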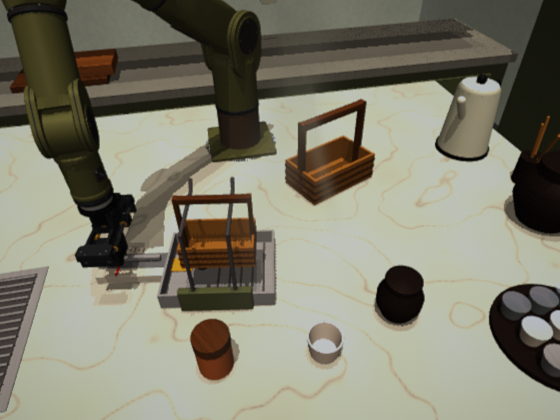

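Run:
```python
from h import *
s=dict(np.load('pics/wrist6.npz'))
a=np.radians(-10.26);M=np.array([[np.cos(a),np.sin(a)],[-np.sin(a),np.cos(a)]])
loc=lambda q:(M@(np.array(q)[:2]-[.5576,-.1158])).round(4)
for nm,uv,z in[('mL',(208,257),.026),('mR',(349,258),.026),('traycorner',(545,44),.04)]:
    print(nm,loc(onplane(s,uv,z)))
st=get_state();print('tcp',loc(st['tool_pos']),np.round(st['contact_force'],1),st['clock'])
w=lambda x,y:np.array([.5576,-.1158])+M.T@np.array([x,y])
for d in(-.008,0,.008):print(d,[proj(s,[*w(-.021,-.2271+d+k),.079]).round(1).tolist() for k in(.009,0)])
im=cv2.resize(s['color'][235:300,190:370],None,fx=4,fy=4,interpolation=cv2.INTER_CUBIC);cv2.imwrite('pics/w6c.png',np.clip(im[:,:,::-1].astype(float)*3,0,255).astype(np.uint8))
t=dict(np.load('pics/top6.npz'))['color'];im=cv2.resize(t[150:260,300:460],None,fx=5,fy=5,interpolation=cv2.INTER_CUBIC);cv2.imwrite('pics/t6c.png',np.clip(im[:,:,::-1].astype(float)*1.6,0,255).astype(np.uint8))
```

```text
mL [-0.0631 -0.2273]
mR [ 0.0187 -0.2274]
traycorner [ 0.0946 -0.1198]
tcp [-0.023  -0.2265] [ 0.3  6.6 -4.2] 13.9167
-0.008 [[280.6, 306.8], [280.5, 326.2]]
0 [[280.7, 288.9], [280.6, 309.0]]
0.008 [[280.8, 270.4], [280.7, 291.2]]
```

View pics/w6c.png

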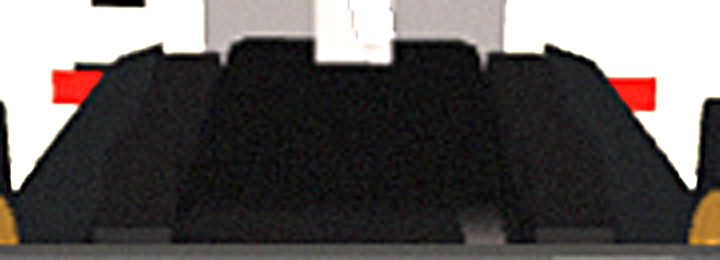

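View pics/t6c.png

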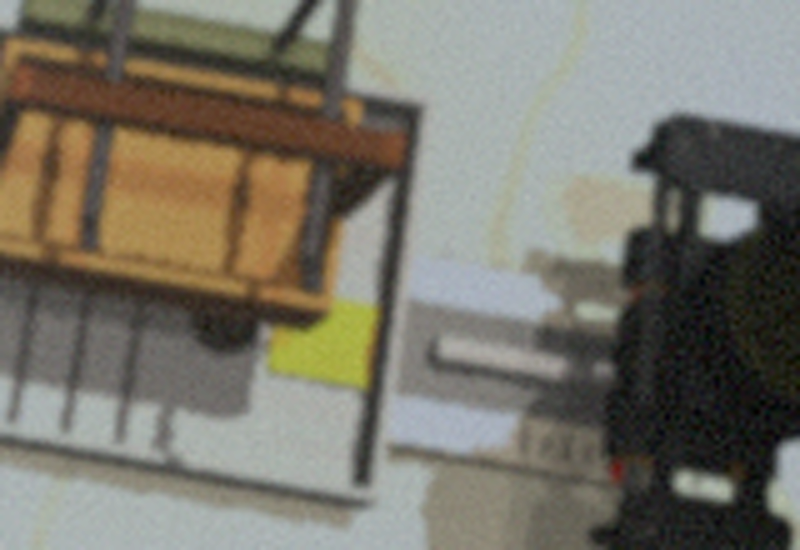

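```bash
python3 - <<'E'
from h import *
s=dict(np.load('pics/wrist6.npz'))
a=np.radians(-10.26);M=np.array([[np.cos(a),np.sin(a)],[-np.sin(a),np.cos(a)]])
loc=lambda q:(M@(np.array(q)[:2]-[.5576,-.1158])).round(4)
print(loc(onplane(s,(255,244.8),.027)),loc(onplane(s,(279,251),.039)))
E
python3 -m creep '[-1,0,0,0,0,0,0,0,0,0,0,0,0,0,0,0,0,0,0,0,0,0,0,0,0,0,0,0,0,0]';python3 -m creep '[0,0,0,0,0,0,0,0,0,0,0,0,0,0,0,0,0,0,0,0,0,0,0,0,0,0,0,0,0,0]';python3 to.py .4963 -.3356 .036 -10.3
```

```text
[-0.0356 -0.2192] [-0.0218 -0.2181]
clock: 14.33
tool_pos: [0.4958, -0.3288, 0.0364]
eef_rot: [0.766, 0.643, 0.008, -0.013]
contact_force: [-0.3, 5.5, -4.6]
opening: 0.407
clock: 14.75
tool_pos: [0.4966, -0.3242, 0.0364]
eef_rot: [0.765, 0.643, 0.012, -0.016]
contact_force: [0.7, 5.5, -5.1]
opening: 0.406
t 14.75 pos [ 0.4966 -0.3242  0.0364] F [ 0.7  5.5 -5.1] op 0.406 dist [-0.    -0.011 -0.   ] rot [-0.5 -2.2  0.4] n 1
[-11.3, 1.7, -0.1, -0.5, -2.2, 0.4]
```

```bash
python3 -m creep '[-7,0,0,0,-1,0,-5,0,0,0,-1,0,-2,0,0,0,-0.5,0,-1.3,0,0,0,0,0,-1.3,0,0,0,0,0]';python3 to.py .4963 -.3356 .036 -10.3;python3 -m creep '[-1.3,0,0,0,-0.2,0,-1.3,0,0,0,-0.2,0,-1.3,0,0,0,-0.2,0,-1.3,0,0,0,-0.2,0,-1.3,0,0,0,-0.2,0]';python3 to.py .4963 -.3356 .036 -10.3
```

```text
clock: 15.17
tool_pos: [0.4955, -0.3304, 0.0364]
eef_rot: [0.765, 0.644, 0.002, -0.007]
contact_force: [0.9, 5.5, -3.6]
opening: 0.409
t 15.1667 pos [ 0.4955 -0.3304  0.0364] F [ 0.9  5.5 -3.6] op 0.409 dist [ 0.001 -0.005 -0.   ] rot [-0.4 -0.7  0.6] n 1
[-5.0, 1.7, 0.3, -0.4, -0.7, 0.6]
clock: 15.58
tool_pos: [0.496, -0.3274, 0.0364]
eef_rot: [0.765, 0.644, 0.003, -0.007]
contact_force: [-0.2, 5.5, -3.0]
opening: 0.405
t 15.5833 pos [ 0.496  -0.3274  0.0364] F [-0.2  5.5 -3. ] op 0.405 dist [ 0.    -0.008 -0.   ] rot [-0.4 -0.8  0.5] n 1
[-8.1, 1.7, 0.3, -0.4, -0.8, 0.5]
```

```bash
python3 -m creep '[-8,0,0,0,-0.3,0,-4,0,0,0,-0.3,0,-2.2,0,0,0,-0.2,0,-2.2,0,0,0,-0.2,0]';python3 to.py .4963 -.3356 .036 -10.3;python3 -m creep '[-2.2,0,0,0,-0.2,0,-2.2,0,0,0,-0.2,0,-2.2,0,0,0,-0.2,0,-2.2,0,0,0,-0.2,0,-2.2,0,0,0,-0.2,0]';python3 to.py .4963 -.3356 .036 -10.3
```

```text
clock: 15.92
tool_pos: [0.4948, -0.3341, 0.0364]
eef_rot: [0.764, 0.645, 0.003, -0.007]
contact_force: [-0.5, 6.7, -2.8]
opening: 0.406
t 15.9167 pos [ 0.4948 -0.3341  0.0364] F [-0.5  6.7 -2.8] op 0.406 dist [ 0.002 -0.002 -0.   ] rot [-0.4 -0.7  0.6] n 1
[-1.3, 1.8, 0.3, -0.4, -0.7, 0.6]
clock: 16.33
tool_pos: [0.4948, -0.334, 0.0364]
eef_rot: [0.764, 0.645, 0.004, -0.008]
contact_force: [1.0, 6.6, -2.8]
opening: 0.403
t 16.3333 pos [ 0.4948 -0.334   0.0364] F [ 1.   6.6 -2.8] op 0.403 dist [ 0.002 -0.002 -0.   ] rot [-0.4 -0.9  0.6] n 1
[-1.3, 1.8, 0.3, -0.4, -0.9, 0.6]
```

```bash
python3 -m creep '[-2.5,0,0,0,-0.2,0,-2.4,0,0,0,-0.2,0,-2.3,0,0,0,-0.2,0,-2.3,0,0,0,-0.2,0,-2.3,0,0,0,-0.2,0]'
python3 - <<'E'
from h import *
for k in range(4):
    s=snapshot('wrist');st=get_state();print(st['clock'],np.round(st['tool_pos'],4),np.round(st['contact_force'],1))
save(s,'wrist7');np.savez('pics/wrist7.npz',**s)
im=cv2.resize(s['color'][235:300,190:370],None,fx=4,fy=4,interpolation=cv2.INTER_CUBIC);cv2.imwrite('pics/w7c.png',np.clip(im[:,:,::-1].astype(float)*3,0,255).astype(np.uint8))
s=snapshot('scene');save(s,'scene7')
E
```

```text
clock: 16.75
tool_pos: [0.4948, -0.3341, 0.0364]
eef_rot: [0.764, 0.645, 0.005, -0.009]
contact_force: [0.0, 7.9, -4.1]
opening: 0.405
16.8 [ 0.4948 -0.3341  0.0364] [ 0.6  7.3 -2. ]
16.85 [ 0.4948 -0.3341  0.0364] [-0.   6.7 -3.4]
16.9 [ 0.4948 -0.3342  0.0364] [ 0.8  8.  -3.5]
16.95 [ 0.4948 -0.3341  0.0364] [ 0.1  6.8 -4. ]
```

View pics/w7c.png

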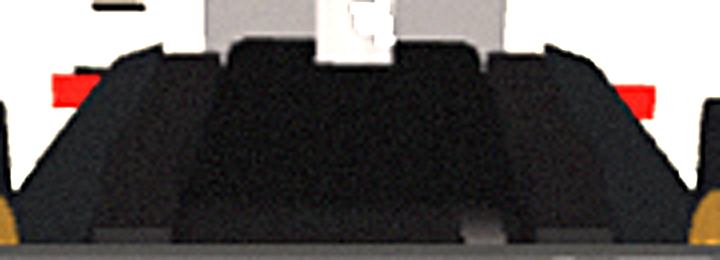

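View pics/scene7.png

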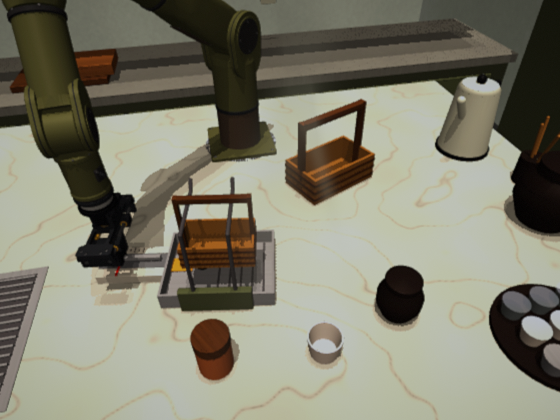

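Run:
```python
from h import *
print(finish_job());st=get_state();print(st['clock'],np.round(st['tool_pos'],4),np.round(st['contact_force'],1))
```

```text
the job is handed in; nothing more can be done
None
the job is handed in; nothing more can be done
```

The tea basket hangs on both hooks and is let go. The drain slide is pulled out to the red mark, and the fingers were still holding it when I handed the job in at about 17 s. The hand-in gave no verdict, and I could not read the state afterwards.

- **Basket:** I took the 90 x 150 mm one and left the larger one. A wrist picture after release showed its bar across both arms, about 12 mm behind and 7 mm sideways of the point midway between the hooks. The last scene picture shows it still hanging upright and clear of the arm.
- **Slide:** I pulled it about 37 mm. By the wrist picture taken just after the pull, the knob's centre was within about 1 mm of the mark. The grip reading at hand-in was 1–2 mm short of where I had aimed, well inside the 8 mm allowed. It held still for about the last second, with a pull of about 7 N and the fingers set to grip at 45 N.
- **Slip on the way:** When I first stopped at the mark, the spring drew the slide back about 11 mm. I pulled it out again and held it with a steady extra push, and after that it stayed put.
- **Contact when hanging:** Lowering the bar onto the hooks pressed briefly with about 40 N at the wrist. It pressed through the gripped bar, and I eased it off at once.
- **Jar, cup and tea tin:** They look unmoved in the last scene picture; I did not measure them.

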